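# Pull the air filter of a bench centrifuge for inspection

### The job

Switch the centrifuge's power isolator off (throw its toggle over to the red end); then swing the blue filter flap on the centrifuge up until it stands about upright, draw the orange filter cassette out of its slot beneath, and present it upright over the middle of the light pad, about a hand's breadth above it and not touching it. Finish while still holding it there, with the isolator off and the flap left open; do not disturb the bottle or the tube rack.

Things in the scene. Friction and masses are not known exactly. Their poses are not given: they have to be found in the camera images.
- centrifuge: White bench centrifuge with a grey foot, fixed to the bench, 350 (x) x 220 (y) x 110 mm high; origin under the middle of its footprint, z up, front face at x = -160 mm, back at +190 mm. A clear round cover (centre x = +85, diameter 176, top 152 mm above the bench) lies behind the filter bay. The filter bay is a well in the top, x -140 to -30 and y -58 to +65 mm, closed by the blue flap; its floor is 33 mm below the top.
- flap (a joint): Opening angle of the blue flap, rad: 0 shut, about 1.57 upright, stop at 1.9; starts shut or up to 0.1 ajar. The flap is 120 (centrifuge x) x 130 (y) x 5 mm, 0.12 kg, hinged along its +y edge, about a line parallel to the centrifuge's x axis; the free -y edge rises and swings over to +y. The hinge is stiff: about 2 N at the knob lifts it and it stays at any angle.
- flap_knob (a point): Centre of the black ball knob (24 mm diameter, on a 12 mm stem) on the flap, 33 mm off the flap's underside (28 mm over its face) and 110 mm from the hinge line, 20 mm from the flap's free edge. The ball turns easily between two fingers that pinch it along the centrifuge's x axis.
- flap_hinge (a point): Point of the flap's hinge line midway along it, level with the flap's underside (110 mm above the bench); its frame turns with the flap.
- bay_floor (a point): Middle of the filter slot's mouth, at the level of the well's floor (77 mm above the bench), axes of the centrifuge. The slot is 94 (x) x 14 (y) x 44 mm deep; it lies 90 mm from the hinge line. The cassette's tab stands here, out of sight while the flap is shut.
- filter_mid (a point): Middle of the orange filter cassette, half-way up its 72 mm: grey-meshed frame 90 (x) x 10 (y) x 48 mm high, pull tab 34 (x) x 8 (y) x 24 mm high in the middle of its top, the tab's centre 24 mm above this point. z points to the tab. 0.09 kg, loose in the slot, tab top 5 mm below the shut flap, 28 mm above the well's floor; pulls straight up, clear of the slot after 44 mm, of the top after 77 mm.
- isolator (a joint): Isolator toggle, rad: 0 off (leans 0.5 rad from upright to the box's -x side, the red plate), 1 on (leans 0.5 rad to +x, the green plate). Starts on. It moves in the box's x-z plane; about 1 N at the ball moves it and, once past the middle (0.5), it falls over to its end by itself.
- isolator_tip (a point): Centre of the toggle's black ball (26 mm diameter), 60 mm from the pivot.
- isolator_pivot (a point): Pivot of the toggle, on top of the grey isolator box (120 x 70 x 50 mm high, fixed), 50 mm above the bench; axes of the box: x from the red plate to the green plate.
- pad_top (a point): Centre of the top of the flat white light pad in its black frame, 120 x 120 x 15 mm, fixed; the top is 15 mm above the bench. The isolator stands on one side of the centrifuge and the pad on the other; which is which varies.
- reagent_bottle: Loose amber bottle with blue cap, 64 mm diameter, 140 mm high; origin under its middle. Leave alone.
- tube_rack: Loose green tube rack 70 (x) x 130 (y) x 73 mm high; origin under its middle. Leave alone.
Not all that is in view belongs to the job. Of the things shaped like the part that bears pad_top, the black one is meant.

How it is judged:
By the outcome, as a careful person would: the job done as asked, in the order asked, and still so for the second after the job is handed in, while the arm keeps its last pose, push and grip.
It also fails if it takes over 72 s, if anything falls off the work surface, if the arm or the gripper's body presses on something with over 40 N, if the wrist force passes 120 N, or if a joint passes its speed limit or range.

### The arm

A 7-joint arm with a two-finger parallel gripper is mounted at the origin on the work surface. World frame = base frame: x ahead of the robot, y to its left, z up, the work surface at z = 0. Lengths are in m, angles in rad, forces in N, time in s.
With the tool pointing down it reaches from about 0.4 to 0.85 m from the base axis. Payload 10.4 kg.
Tool frame: the origin (TCP) lies between the finger pads; the fingertips stand manip.tcp_to_tips ahead of it and the grasp point (between the pads) lies 2 mm behind it (manip.tcp_to_tips is the distance from the TCP to the fingertips, in m); y points along the fingers, z is the direction in which the jaws open and shut, and the axes are right-handed (so a half turn about y gives the same grasp; the last joint's range is limited). The gripper opens to 85 mm and grips with 20 to 120 N. Pads are 22 mm wide; open, the fingers measure 114 mm over their backs; the gripper's body (76 mm by 85 mm) begins 54 mm behind the grasp point. The pads swing forward as they close: fully open they stand 13 mm farther back than shut.
Start: joints at [-1.303, 0.332, -0.065, 1.46, 0.022, 1.35, -0.088], TCP at [0.179, 0.599, 0.248] pointing down, gripper open.
Joint ranges: [-2.6, 2.6], [-0.5, 2.12], [-1.47, 1.34], [0.16, 2.42], [-1.27, 4.41], [0.06, 2.06], [-2.6, 2.6]. Speed limits (rad/s): [2.22, 2.22, 2.79, 2.79, 3.14, 3.14, 3.14].

### API

Orientations are given as a unit quaternion [x, y, z, w].
In Python, from workcell import manip gives the robot as it stands. The module is installed in compiled form; this text tells all that it offers.
- The arm moves only by the tool move_arm, never from a script. Its argument "increments" is a list of rows, each an object with "offset": the shift along the tool's x, y, z in m, a list of three; "yaw": the turn about the tool's y in degrees; "jaw": the closure in counts, from 0 (fully open) to 255 (shut). In form: [{"offset": [tx, ty, tz], "yaw": yaw, "jaw": jaw}, ...]. A call has 1 to 10 rows; each row is the pose to reach, as a shift and turn from the pose measured when the call began, along the tool's axes at that moment; what a row does not reach only later rows make up. A row lasts 1/12 s, in which the tool goes at most 41.7 mm and 7.16 degrees, less where a joint would pass 70% of its speed; a pose out of reach is approached as far as the arm can. A call with a gripper value outside its range is refused whole. The fingers move at their own pace and stop on an object; "squeeze" is the grip in N (left out, the last holds). Time passes only in rows, so rows that repeat a pose let the fingers close. It gives the time, the measured TCP pose, the force and the opening at its end, in the units of the state.
- manip.get_obs(): the state, without advancing time (a new reading comes with each control period).
- manip.camera(name): name is "scene" or "top"; returns a dict with "pixels" (384x512x3 uint8, red, green, blue), "depth" (384x512 float32, m along the optical axis (not along the pixel's ray), 0 where there is no reading), "intrinsics" (3x3 intrinsics, pixels), "R" (3x3) and "t" (3): a world point X has camera coordinates R X + t. Camera axes: x right, y down, z forward; pixel columns grow to the right and rows downward; lengths in m; the calibration is good to about 2 mm. A picture is of the moment at which its call begins.
- manip.hand_in(): hands the job in, once; it reports no verdict.
Trained networks look in a picture, given as the dict that the camera call returned (one of the last four; its "shot" number tells which), for a name from the list of things; names that differ only in an ending like _2 or _b are one class to them, and where a whole thing is asked for, a point or a joint stands for the part that bears it (a point fixed in the world has none). Each returns a list of dicts, best first, with "confidence" (0 to 1); they miss things now and then, are a little off and sometimes report something else, mostly with a low value. They report only what shows in the picture. A call takes as long as a camera call. They do not tell look-alikes from the thing itself.
- manip.recognise(picture, query): "bbox" ([left, top, right, bottom] in pixels, round what is visible of it).
- manip.spot_point(picture, query): "centre" ([column, row] in pixels: a listed point, or the origin of a listed thing).
The state is a dict: "clock": time; "joint_pos": joint angles; "joint_velocities": joint speeds; "tau": joint torques, N m; "position": TCP position; "ee_rot": TCP orientation; "ft_force": force on the tool from outside, world axes, zero at the start; "torque": the same for the moment, N m; "grip_width": opening from 0.0 (shut) to 1.0 (fully open).
Only numpy, scipy, OpenCV 4.12 (cv2) and the standard library are available. Lean on these libraries where they do the work, as an engineer would, in place of code of your own. Each camera call takes 0.05 s, during which the arm holds its last target. There are 200 camera calls.

## Working session

There is one attempt and no reset: what is moved stays moved. The work goes in short steps, Python scripts to look and compute and a tool call to move; the robot and the scene stay as the last step left them, time stands still between calls to the robot, and variables do not carry over. Pictures are saved under pics/ and viewed, about 8 in all and at most 12, crops included, and the job is handed in when it is done.

Besides the shell and the picture viewer there is one more tool, called after "Emit:" as a command line: name --argument value ..., lists and objects as JSON in quotes. move_arm: Moves the arm, as the interface text tells. Its arguments: {"type":"object","properties":{"increments":{"type":"array","items":{"type":"object","properties":{"offset":{"type":"array","items":{"type":"number"}},"yaw":{"type":"number"},"jaw":{"type":"number"}}}},"squeeze":{"type":"number"}},"required":["increments"]}

```bash
mkdir -p pics
cat > h.py <<'E'
import numpy as np, cv2
from workcell import manip
from scipy.spatial.transform import Rotation as Rn
def save(p,name,box=None,s=1):
    im=p["pixels"][:,:,::-1]
    if box: im=im[box[1]:box[3],box[0]:box[2]]
    cv2.imwrite("pics/"+name,cv2.resize(im,None,fx=s,fy=s,interpolation=cv2.INTER_CUBIC))
def w(p,u,v,z=None,r=1):
    K,R,t=p["intrinsics"],np.array(p["R"]),np.array(p["t"])
    ray=np.linalg.inv(K)@[u,v,1]
    if z is None:
        d=p["depth"][int(v)-r:int(v)+r+1,int(u)-r:int(u)+r+1]; d=np.median(d[d>0]); return R.T@(ray*d-t)
    C=-R.T@t; g=R.T@ray; return C+g*(z-C[2])/g[2]
def proj(p,X):
    c=np.array(p["R"])@np.array(X)+p["t"]; q=p["intrinsics"]@c; return q[:2]/q[2]
def tool():
    o=manip.get_obs(); return np.array(o["position"]),Rn.from_quat(o["ee_rot"]).as_matrix(),o
E
cat > a.py <<'E'
from h import *
np.set_printoptions(precision=3,suppress=True)
ps={n:manip.camera(n) for n in("scene","top")}
big=[]
for n,p in ps.items():
    save(p,n+"0.png",s=1.5)
    print(n,"cam at",-np.array(p["R"]).T@p["t"])
    for q in["centrifuge","flap_knob","flap_hinge","isolator_tip","isolator_pivot","pad_top","reagent_bottle","tube_rack"]:
        for d in manip.spot_point(p,q)[:3]:
            u,v=d["centre"]
            try: print(q,round(d["confidence"],2),np.round([u,v]),w(p,u,v))
            except Exception as e: print(q,d,e)
P,R,o=tool();print(P,R,o["ft_force"],o["grip_width"],manip.tcp_to_tips,o["clock"])
E
python3 a.py
```

```text
scene cam at [ 1.396 -0.091  0.93 ]
flap_hinge 0.82 [267. 202.] [0.528 0.086 0.108]
isolator_tip 0.4 [137. 208.] [ 0.487 -0.3    0.113]
isolator_pivot 0.87 [140. 216.] [ 0.463 -0.303  0.057]
isolator_pivot 0.63 [264. 202.] [0.523 0.079 0.107]
pad_top 0.92 [380. 195.] [0.459 0.5   0.013]
pad_top 0.61 [323. 198.] [0.443 0.299 0.015]
reagent_bottle 0.67 [144. 296.] [ 0.742 -0.287  0.028]
reagent_bottle 0.4 [357. 267.] [0.753 0.303 0.029]
tube_rack 0.87 [357. 266.] [0.752 0.304 0.03 ]
top cam at [0.259 0.091 1.357]
centrifuge 0.86 [270. 161.] [0.576 0.021 0.117]
centrifuge 0.4 [167. 219.] [0.435 0.302 0.015]
flap_knob 0.68 [292. 175.] [ 0.529 -0.033  0.158]
flap_hinge 0.85 [246. 180.] [0.526 0.084 0.11 ]
isolator_tip 0.64 [393. 199.] [ 0.476 -0.299  0.116]
isolator_pivot 0.61 [387. 212.] [ 0.451 -0.298  0.06 ]
pad_top 0.78 [164. 283.] [0.258 0.306 0.015]
pad_top 0.66 [166. 216.] [0.441 0.304 0.017]
pad_top 0.61 [101. 212.] [0.452 0.486 0.018]
reagent_bottle 0.89 [375. 124.] [ 0.701 -0.279  0.054]
tube_rack 0.84 [160. 126.] [0.693 0.325 0.05 ]
[0.179 0.599 0.248] [[ 0.958  0.     0.287]
 [-0.287  0.     0.958]
 [-0.    -1.     0.   ]] [-0.736 -0.238 -0.071] 1.0005274649297515 0.017 0.9
```

View pics/top0.png

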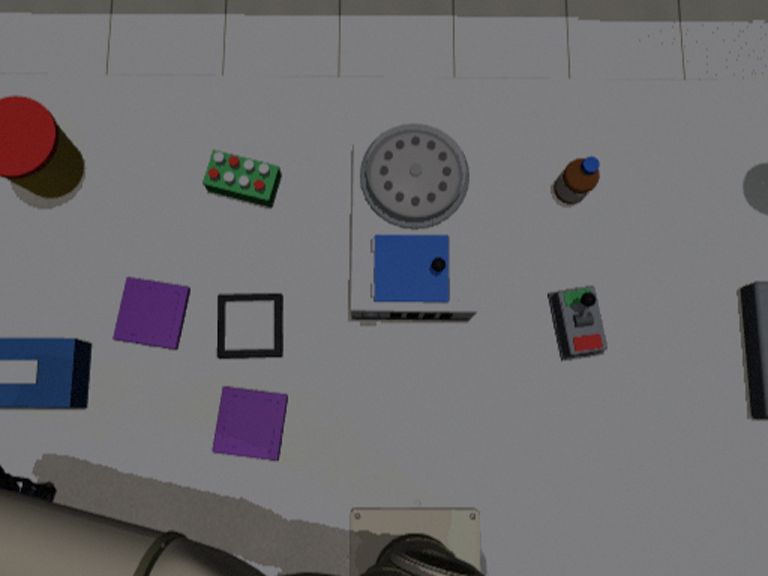

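View pics/scene0.png

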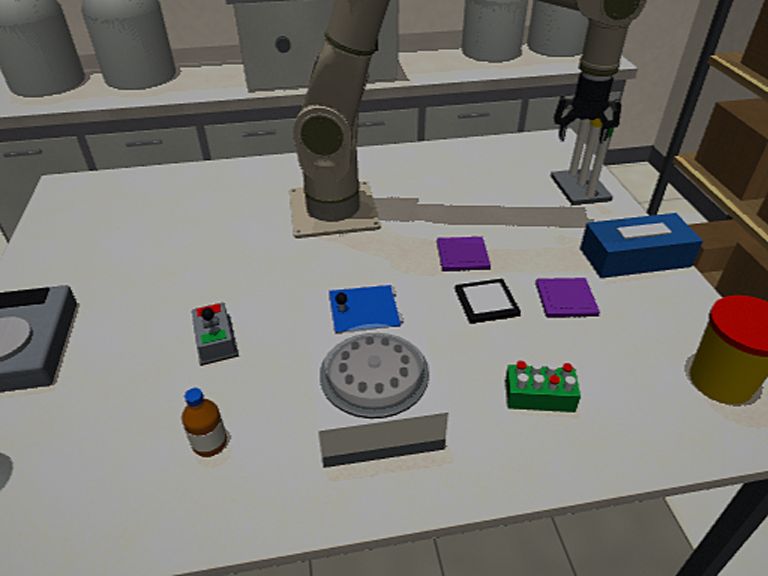

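Top view, in 768-px picture pixels: the pad candidates are black-framed (250,326), purple (152,313) and purple (250,423). The black one at (250,326) fits the description. The isolator is at (578,322), with its ball (588,299) on green. The flap is at (411,268) and its knob at (438,264). Next I'll measure orientations and save a confirming crop.

```bash
cat > b.py <<'E'
from h import *
np.set_printoptions(precision=4,suppress=True)
for n in("top","scene"):
    p=manip.camera(n); hsv=cv2.cvtColor(p["pixels"],cv2.COLOR_RGB2HSV); H,S,V=[hsv[:,:,i].astype(int) for i in range(3)]
    v,u=np.mgrid[:384,:512]; K=np.array(p["intrinsics"])
    D=p["depth"]; c=np.stack([(u-K[0,2])/K[0,0]*D,(v-K[1,2])/K[1,1]*D,D],-1); X=(c-p["t"])@np.array(p["R"]); X[D<=0]=9
    def reg(name,m,lo,hi):
        m=m&np.all(X>lo,-1)&np.all(X<hi,-1)
        P=X[m]; 
        if len(P)<3: print(n,name,len(P));return
        r=cv2.minAreaRect((P[:,:2]*1000).astype(np.float32))
        print(n,name,len(P),"mean",P.mean(0),"zmax",P[:,2].max(),"rect",np.round(r[0],1),np.round(r[1],1),round(r[2],1))
    reg("flap",(abs(H-112)<12)&(S>120),[.4,-.15,.09],[.65,.2,.15])
    reg("knob",V<70,[.4,-.15,.135],[.65,.2,.2])
    reg("red",((H<8)|(H>172))&(S>120),[.35,-.4,.03],[.6,-.2,.09])
    reg("green",(abs(H-65)<20)&(S>80),[.35,-.4,.03],[.6,-.2,.09])
    reg("box",V>-1,[.35,-.4,.04],[.6,-.2,.06])
    reg("ball",V<70,[.35,-.4,.085],[.6,-.2,.2])
    reg("pad",V<80,[.35,.2,.008],[.55,.4,.03])
    reg("padwhite",(V>120)&(S<60),[.38,.24,.01],[.5,.36,.03])
    reg("top face",(S<60),[.3,-.2,.105],[.56,.3,.114])
    if n=="top": save(p,"crop.png",(130,140,430,260),2.6)
    for q in ("flap_hinge","flap_knob"):
        for d in manip.recognise(p,q)[:1]: print(q,d)
E
python3 b.py
```

```text
top flap 2082 mean [0.5284 0.0124 0.1179] zmax 0.14977472523883495 rect [529.3  10.6] [117.4 126.4] 0.1
top knob 222 mean [ 0.6019 -0.0053  0.1494] zmax 0.16277839920695225 rect [583.6   3.7] [141.7 132.4] 89.9
top red 168 mean [ 0.408  -0.3108  0.0517] zmax 0.05805411493706989 rect [ 408.5 -311.5] [24.7 51.9] 9.4
top green 120 mean [ 0.4912 -0.2904  0.0515] zmax 0.05870006323554483 rect [ 490.7 -296.8] [26.3 49.7] 9.7
top box 976 mean [ 0.4457 -0.3006  0.0506] zmax 0.05998725240373161 rect [ 450.4 -303.2] [119.7  71. ] 9.2
top ball 84 mean [ 0.476  -0.2972  0.1092] zmax 0.11964876638960041 rect [ 475.4 -296.7] [23.  25.2] 84.9
top pad 754 mean [0.4401 0.3055 0.0155] zmax 0.02300073053918978 rect [441.6 305.1] [118.6 120.1] 1.9
top padwhite 925 mean [0.4405 0.3057 0.0165] zmax 0.027984421441182655 rect [441.2 306.6] [84.6 87.1] 1.3
top top face 1461 mean [0.4994 0.0002 0.1101] zmax 0.11399817099172746 rect [506.8   5.9] [105.4 219.3] 0.3
flap_hinge {'bbox': [249.4, 155.7, 301.8, 201.3], 'confidence': 0.73}
flap_knob {'bbox': [251.2, 155.4, 300.1, 198.4], 'confidence': 0.58}
scene fla
[... 403 characters left out ...]
] [30.2 50.6] 1.6
scene box 546 mean [ 0.4648 -0.3026  0.0495] zmax 0.05960822470786426 rect [ 453.5 -305. ] [123.9  69.8] 9.6
scene ball 59 mean [ 0.4861 -0.2987  0.1074] zmax 0.11637792963651959 rect [ 484.3 -298.8] [18.3 24.1] 18.2
scene pad 378 mean [0.4554 0.2981 0.0136] zmax 0.019405937224907598 rect [444.4 304.4] [124.2 121.3] 1.9
scene padwhite 451 mean [0.4434 0.3055 0.0147] zmax 0.020394714224566575 rect [442.3 306.1] [92.1 92.4] 89.8
scene top face 727 mean [ 0.5052 -0.0058  0.1091] zmax 0.11392241427629433 rect [506.7   5.5] [220.6 108.6] 89.2
flap_hinge {'bbox': [220.6, 188.7, 262.9, 224.9], 'confidence': 0.98}
flap_knob {'bbox': [215.5, 189.1, 264.7, 219.1], 'confidence': 0.94}
```

View pics/crop.png

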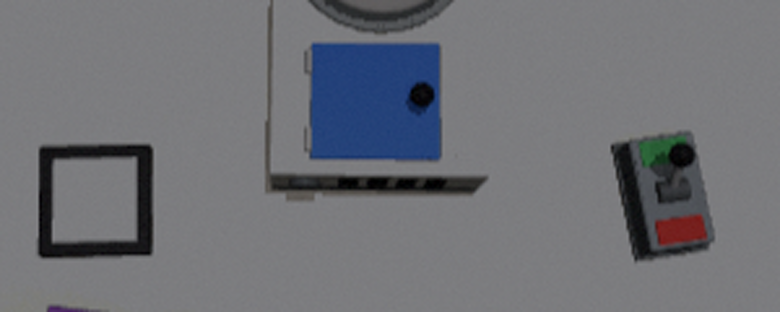

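The crop confirms the targets: the black-framed pad (95,200), the isolator with its ball on green (680,155), and the flap knob (421,95). The centrifuge yaw is about 0, and I now have the numbers to set out. I'll go up and across to a via point first.

Emit:
move_arm --increments '[{"offset": [0, -0.04, 0], "yaw": 0, "jaw": 0}, {"offset": [0, -0.08, 0], "yaw": 0, "jaw": 0}, {"offset": [0.03, -0.1, -0.02], "yaw": 7, "jaw": 255}, {"offset": [0.06, -0.1, -0.043], "yaw": 14, "jaw": 255}, {"offset": [0.09, -0.1, -0.065], "yaw": 21, "jaw": 255}, {"offset": [0.12, -0.1, -0.086], "yaw": 28, "jaw": 255}, {"offset": [0.15, -0.1, -0.107], "yaw": 35, "jaw": 255}, {"offset": [0.18, -0.1, -0.128], "yaw": 42, "jaw": 255}, {"offset": [0.21, -0.1, -0.15], "yaw": 49, "jaw": 255}, {"offset": [0.24, -0.1, -0.17], "yaw": 56, "jaw": 255}]'

```text
clock: 2.03
position: [0.3612, 0.3653, 0.3486]
ee_rot: [-0.568, 0.421, -0.421, 0.569]
ft_force: [0.4, 0.7, 0.8]
grip_width: 0.001
```

```bash
cat > d.py <<'E'
import sys
from h import *
P,R,o=tool(); h=np.degrees(np.arctan2(R[1,2],R[0,2])); print("pos",P.round(4),"heading z",round(h,2),"F",np.round(o["ft_force"],1),"w",round(o["grip_width"],3),"t",o["clock"],"j",np.round(o["joint_pos"],2))
for a in sys.argv[1:]:
    d=np.array([float(x) for x in a.split(",")])-P; print(a,"->",(R.T@d).round(4))
E
python3 d.py .55,0,.35 .53,-.29,.2
```

```text
pos [0.3612 0.3653 0.3486] heading z 16.98 F [0.4 0.7 0.8] w 0.001 t 2.0333 j [-1.06  0.04  0.19  1.59 -0.01  1.51 -0.58]
.55,0,.35 -> [ 0.4045 -0.0016  0.0739]
.53,-.29,.2 -> [ 0.6761  0.1482 -0.03  ]
```

Emit:
move_arm --increments '[{"offset": [0.04, 0, 0.01], "yaw": 6, "jaw": 255}, {"offset": [0.08, 0, 0.02], "yaw": 12, "jaw": 255}, {"offset": [0.12, 0, 0.03], "yaw": 17, "jaw": 255}, {"offset": [0.16, 0, 0.035], "yaw": 17, "jaw": 255}, {"offset": [0.2, 0, 0.04], "yaw": 17, "jaw": 255}, {"offset": [0.24, 0, 0.045], "yaw": 17, "jaw": 255}, {"offset": [0.28, 0, 0.05], "yaw": 17, "jaw": 255}, {"offset": [0.32, 0, 0.055], "yaw": 17, "jaw": 255}, {"offset": [0.36, 0, 0.06], "yaw": 17, "jaw": 255}, {"offset": [0.4, 0, 0.07], "yaw": 17, "jaw": 255}]'

```text
clock: 2.87
position: [0.5451, 0.0009, 0.3491]
ee_rot: [-0.499, 0.5, -0.5, 0.501]
ft_force: [0.8, 1.2, -0.1]
grip_width: -0.001
```

```bash
python3 d.py .534,-.289,.2 .534,-.289,.11
```

```text
pos [0.5451 0.0009 0.3491] heading z -0.02 F [ 0.8  1.2 -0.1] w -0.001 t 2.8667 j [-0.63  0.12  0.61  1.54 -0.07  1.51 -0.02]
.534,-.289,.2 -> [ 0.2901  0.1486 -0.0112]
.534,-.289,.11 -> [ 0.2903  0.2386 -0.0113]
```

Emit:
move_arm --increments '[{"offset": [0.04, 0, 0], "yaw": 0, "jaw": 255}, {"offset": [0.08, 0, 0], "yaw": 0, "jaw": 255}, {"offset": [0.12, 0, 0], "yaw": 0, "jaw": 255}, {"offset": [0.16, 0.01, 0], "yaw": 0, "jaw": 255}, {"offset": [0.2, 0.03, 0], "yaw": 0, "jaw": 255}, {"offset": [0.23, 0.055, 0], "yaw": 0, "jaw": 255}, {"offset": [0.26, 0.08, -0.005], "yaw": 0, "jaw": 255}, {"offset": [0.285, 0.11, -0.01], "yaw": 0, "jaw": 255}, {"offset": [0.29, 0.149, -0.011], "yaw": 0, "jaw": 255}, {"offset": [0.29, 0.149, -0.011], "yaw": 0, "jaw": 255}]'

```text
clock: 3.7
position: [0.5302, -0.2897, 0.193]
ee_rot: [-0.5, 0.504, -0.498, 0.498]
ft_force: [0.2, 1.7, -0.8]
grip_width: -0.0
```

```bash
cat > c.py <<'E'
from h import *
p=manip.camera("top"); P,R,o=tool(); save(p,"iso1.png",(330,120,450,240),5)
for X in (P,P+R[:,1]*.017,[.4794,-.2983,.103]): print(proj(p,X))
E
python3 c.py; python3 d.py .534,-.289,.108 .462,-.3005,.108
```

```text
[397.7733257  170.99139235]
[395.60684128 172.57309824]
[391.24328908 198.69545124]
pos [ 0.5322 -0.2886  0.1967] heading z -0.12 F [-0.1  0.9  1.3] w -0.001 t 3.75 j [-0.17  0.39  0.76  1.61 -0.28  1.25  0.64]
.534,-.289,.108 -> [0.0007 0.0887 0.0022]
.462,-.3005,.108 -> [ 0.0123  0.089  -0.0698]
```

View pics/iso1.png

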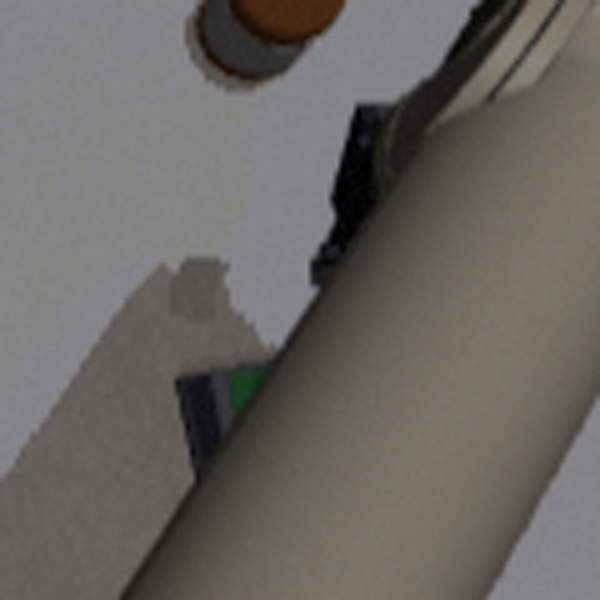

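The arm hides most of the isolator here, with only the green plate corner visible at (250,385). The bottle at (265,30) is clear of the gripper. I'll descend behind the ball and push.

Emit:
move_arm --increments '[{"offset": [0, 0.03, 0.002], "yaw": 0, "jaw": 255}, {"offset": [0, 0.06, 0.002], "yaw": 0, "jaw": 255}, {"offset": [0, 0.088, 0.002], "yaw": 0, "jaw": 255}, {"offset": [0, 0.088, 0.002], "yaw": 0, "jaw": 255}, {"offset": [0.003, 0.088, -0.015], "yaw": 0, "jaw": 255}, {"offset": [0.005, 0.088, -0.03], "yaw": 0, "jaw": 255}, {"offset": [0.008, 0.088, -0.045], "yaw": 0, "jaw": 255}, {"offset": [0.01, 0.088, -0.06], "yaw": 0, "jaw": 255}, {"offset": [0.012, 0.088, -0.07], "yaw": 0, "jaw": 255}, {"offset": [0.012, 0.088, -0.07], "yaw": 0, "jaw": 255}]'

```text
clock: 4.58
position: [0.4614, -0.3011, 0.1115]
ee_rot: [-0.499, 0.502, -0.5, 0.499]
ft_force: [0.5, 0.4, 0.0]
grip_width: 0.001
```

```bash
cat > e.py <<'E'
from h import *
p=manip.camera("scene"); save(p,"iso2.png",(90,160,190,260),5)
for d in manip.spot_point(p,"isolator_tip"): print(d,w(p,*d["centre"]))
E
python3 e.py; python3 d.py
```

```text
pos [ 0.4631 -0.3     0.1106] heading z -0.09 F [1.2 0.7 0.7] w -0.0 t 4.6833 j [-0.14  0.36  0.76  1.85 -0.29  1.05  0.73]
```

Emit:
move_arm --increments '[{"offset": [0, 0, 0.015], "yaw": 0, "jaw": 255}, {"offset": [0, -0.035, 0.02], "yaw": 0, "jaw": 255}, {"offset": [0, -0.07, 0.03], "yaw": 0, "jaw": 255}, {"offset": [0, -0.105, 0.04], "yaw": 0, "jaw": 200}, {"offset": [-0.03, -0.13, 0.05], "yaw": 0, "jaw": 140}, {"offset": [-0.065, -0.14, 0.055], "yaw": 0, "jaw": 100}, {"offset": [-0.1, -0.14, 0.06], "yaw": 0, "jaw": 100}, {"offset": [-0.14, -0.14, 0.066], "yaw": 0, "jaw": 100}, {"offset": [-0.18, -0.14, 0.066], "yaw": 0, "jaw": 100}, {"offset": [-0.2, -0.14, 0.066], "yaw": 0, "jaw": 100}]'

```text
clock: 5.52
position: [0.531, -0.0942, 0.2517]
ee_rot: [-0.5, 0.5, -0.497, 0.502]
ft_force: [0.9, 1.2, -0.5]
grip_width: 0.608
```

```bash
cat > e.py <<'E'
from h import *
np.set_printoptions(precision=4,suppress=True)
for n in("scene","top"):
  p=manip.camera(n); save(p,"s2%s.png"%n,(90,150,290,250) if n=="scene" else (230,130,430,260),3.5)
  for q in("isolator_tip","flap_knob"):
    for d in manip.spot_point(p,q)[:2]: print(n,q,round(d["confidence"],2),np.round(d["centre"]),w(p,*d["centre"]),"on z .145:",w(p,*d["centre"],z=.145))
E
python3 e.py; python3 d.py .5295,-.034,.25 .5295,-.034,.150; cd pics; python3 -c "
import cv2,numpy as np
a=cv2.imread('s2scene.png');b=cv2.imread('s2top.png');b=b[:, :a.shape[1]];cv2.imwrite('s2.png',cv2.resize(np.vstack([a,b]),None,fx=.74,fy=.74))"
```

```text
scene isolator_tip 0.63 [138. 198.] [ 0.4335 -0.3031  0.1036] on z .145: [ 0.4818 -0.2925  0.145 ]
top isolator_tip 0.68 [395. 222.] [ 0.4157 -0.3016  0.1109] on z .145: [ 0.4114 -0.2908  0.145 ]
top flap_knob 0.94 [291. 174.] [ 0.5317 -0.0301  0.1579] on z .145: [ 0.5347 -0.0314  0.145 ]
pos [ 0.53   -0.1016  0.2515] heading z -0.16 F [ 0.2 -0.5  0.5] w 0.607 t 5.8167 j [-0.52  0.15  0.7   1.71 -0.11  1.31  0.2 ]
.5295,-.034,.25 -> [-0.0676  0.0017 -0.0007]
.5295,-.034,.150 -> [-0.0673  0.1017 -0.0005]
```

View pics/s2.png

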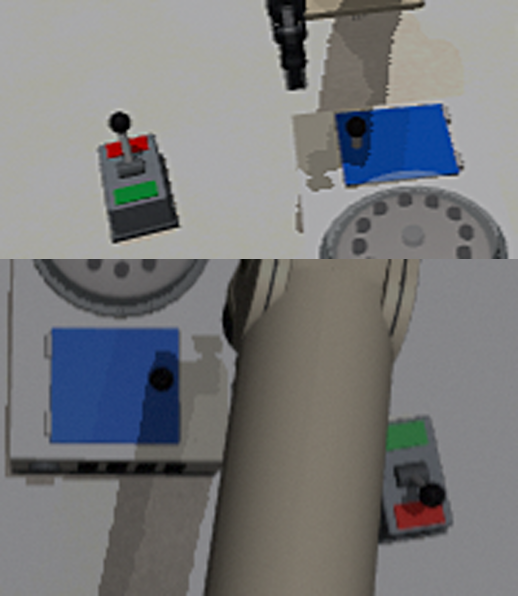

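The scene (top half) shows the ball (120,122) over the red plate, and the top view agrees with it at (432,495), so the isolator is off. The knob is at (161,379) in the lower half. Next I'll move over the knob and descend.

Emit:
move_arm --increments '[{"offset": [-0.035, 0, 0], "yaw": 0, "jaw": 110}, {"offset": [-0.068, 0, 0.001], "yaw": 0, "jaw": 110}, {"offset": [-0.068, 0.02, 0.001], "yaw": 0, "jaw": 110}, {"offset": [-0.068, 0.05, 0.001], "yaw": 0, "jaw": 110}, {"offset": [-0.068, 0.08, 0.001], "yaw": 0, "jaw": 110}, {"offset": [-0.068, 0.104, 0.001], "yaw": 0, "jaw": 110}, {"offset": [-0.068, 0.104, 0.001], "yaw": 0, "jaw": 110}, {"offset": [-0.068, 0.104, 0.001], "yaw": 0, "jaw": 110}]'

```text
clock: 6.48
position: [0.5307, -0.0346, 0.1476]
ee_rot: [-0.499, 0.503, -0.5, 0.498]
ft_force: [1.0, -0.4, 1.4]
grip_width: 0.569
```

```bash
python3 d.py .531,-.033,.147
```

```text
pos [ 0.5307 -0.0346  0.1476] heading z -0.29 F [ 1.  -0.4  1.4] w 0.569 t 6.4833 j [-0.58  0.24  0.64  1.86 -0.16  1.1   0.11]
.531,-.033,.147 -> [-0.0016  0.0006  0.0003]
```

Close on the knob.

Emit:
move_arm --increments '[{"offset": [-0.001, 0.001, 0], "yaw": 0, "jaw": 255}, {"offset": [-0.001, 0.001, 0], "yaw": 0, "jaw": 255}, {"offset": [-0.001, 0.001, 0], "yaw": 0, "jaw": 255}, {"offset": [-0.001, 0.001, 0], "yaw": 0, "jaw": 255}, {"offset": [-0.001, 0.001, 0], "yaw": 0, "jaw": 255}, {"offset": [-0.001, 0.001, 0], "yaw": 0, "jaw": 255}, {"offset": [-0.001, 0.001, 0], "yaw": 0, "jaw": 255}, {"offset": [-0.001, 0.001, 0], "yaw": 0, "jaw": 255}]' --squeeze 30

```text
clock: 7.15
position: [0.5313, -0.0344, 0.1471]
ee_rot: [-0.499, 0.502, -0.501, 0.498]
ft_force: [1.5, -5.9, 3.3]
grip_width: 0.255
```

```bash
cat > f.py <<'E'
from h import *
P,R,o=tool(); print(P,o["ft_force"],o["grip_width"])
hy,hz=.0755,.110; y0,z0=P[1]-hy,P[2]+.002-hz; print("radius",np.hypot(y0,z0),"ang",np.degrees(np.arctan2(z0,-y0)))
for a in np.radians(np.arange(8,101,8)):
    c,s=np.cos(a),np.sin(a)
    dy=c*y0+s*z0-y0; dz=-s*y0+c*z0-z0   # rotate -y up to +z
    print(round(np.degrees(a)),(R.T@[0,dy,dz]).round(3))
E
python3 f.py
```

```text
[ 0.53125601 -0.0344073   0.14708155] [ 1.52946411 -5.8958466   3.29217056] 0.2554530490309967
radius 0.11664897282393953 ang 19.574697007466753
8 [-0.007 -0.015 -0.   ]
16 [-0.015 -0.029 -0.   ]
24 [-0.025 -0.041 -0.   ]
32 [-0.037 -0.052 -0.   ]
40 [-0.051 -0.061 -0.   ]
48 [-0.065 -0.069 -0.001]
56 [-0.081 -0.074 -0.001]
64 [-0.097 -0.077 -0.001]
72 [-0.113 -0.077 -0.001]
80 [-0.129 -0.076 -0.001]
88 [-0.145 -0.072 -0.001]
96 [-0.16  -0.066 -0.001]
```

Emit:
move_arm --increments '[{"offset": [-0.003, -0.007, 0], "yaw": 0, "jaw": 255}, {"offset": [-0.007, -0.015, 0], "yaw": 0, "jaw": 255}, {"offset": [-0.011, -0.022, 0], "yaw": 0, "jaw": 255}, {"offset": [-0.015, -0.029, 0], "yaw": 0, "jaw": 255}, {"offset": [-0.02, -0.035, 0], "yaw": 0, "jaw": 255}, {"offset": [-0.025, -0.041, 0], "yaw": 0, "jaw": 255}, {"offset": [-0.031, -0.047, 0], "yaw": 0, "jaw": 255}, {"offset": [-0.037, -0.052, 0], "yaw": 0, "jaw": 255}, {"offset": [-0.044, -0.057, 0], "yaw": 0, "jaw": 255}, {"offset": [-0.051, -0.061, 0], "yaw": 0, "jaw": 255}]'

```text
clock: 7.98
position: [0.5316, 0.0172, 0.2087]
ee_rot: [-0.499, 0.502, -0.501, 0.498]
ft_force: [0.3, -3.6, -0.4]
grip_width: 0.256
```

```bash
python3 d.py .531,.0471,.224 .531,.079,.224 .531,.111,.219
```

```text
pos [0.5316 0.0172 0.2087] heading z -0.32 F [ 0.3 -3.6 -0.4] w 0.256 t 7.9833 j [-0.67  0.16  0.62  1.79 -0.1   1.22 -0.03]
.531,.0471,.224 -> [-0.0299 -0.0153 -0.0008]
.531,.079,.224 -> [-0.0618 -0.0152 -0.001 ]
.531,.111,.219 -> [-0.0938 -0.0102 -0.0012]
```

Emit:
move_arm --increments '[{"offset": [-0.007, -0.004, 0], "yaw": 0, "jaw": 255}, {"offset": [-0.014, -0.008, 0], "yaw": 0, "jaw": 255}, {"offset": [-0.022, -0.011, 0], "yaw": 0, "jaw": 255}, {"offset": [-0.03, -0.013, 0], "yaw": 0, "jaw": 255}, {"offset": [-0.046, -0.016, 0], "yaw": 0, "jaw": 255}, {"offset": [-0.062, -0.016, 0], "yaw": 0, "jaw": 255}, {"offset": [-0.078, -0.015, 0], "yaw": 0, "jaw": 255}, {"offset": [-0.094, -0.011, 0], "yaw": 0, "jaw": 255}, {"offset": [-0.095, -0.011, 0], "yaw": 0, "jaw": 255}, {"offset": [-0.095, -0.011, 0], "yaw": 0, "jaw": 255}]'

```text
clock: 8.82
position: [0.5319, 0.1136, 0.2197]
ee_rot: [-0.5, 0.502, -0.5, 0.499]
ft_force: [-0.6, -0.8, -0.4]
grip_width: 0.002
```

```bash
cat > g.py <<'E'
from h import *
p=manip.camera("scene"); save(p,"flap.png",(190,130,320,240),4)
E
python3 g.py; python3 d.py
```

```text
pos [0.5321 0.1123 0.2198] heading z -0.29 F [-0.2 -0.8 -0.3] w 0.001 t 8.8667 j [-0.78  0.18  0.55  1.74 -0.1   1.25 -0.21]
```

View pics/flap.png

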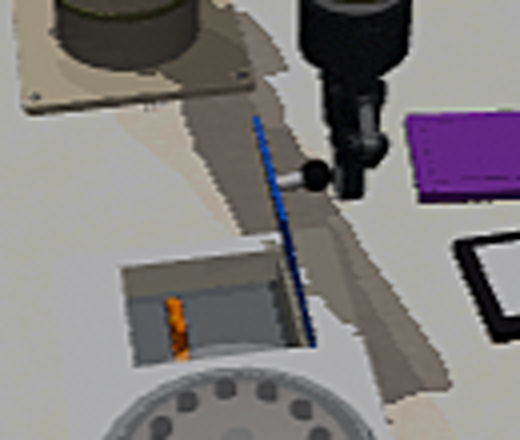

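The jaws slipped off the ball near the end. The flap's top edge is at (258,120), its base at (312,345) and the knob at (316,176), and the orange tab is visible at (177,325). Next I'll measure the flap angle and the tab position.

```bash
cat > k.py <<'E'
from h import *
np.set_printoptions(precision=4,suppress=True)
for n in("scene","top"):
    p=manip.camera(n); hsv=cv2.cvtColor(p["pixels"],cv2.COLOR_RGB2HSV); H,S,V=[hsv[:,:,i].astype(int) for i in range(3)]
    v,u=np.mgrid[:384,:512]; K=np.array(p["intrinsics"]); D=p["depth"]
    c=np.stack([(u-K[0,2])/K[0,0]*D,(v-K[1,2])/K[1,1]*D,D],-1); X=(c-p["t"])@np.array(p["R"]); X[D<=0]=9
    m=(abs(H-112)<14)&(S>120)&np.all(X>[.4,-.1,.09],-1)&np.all(X<[.65,.2,.3],-1); P=X[m]
    if len(P)>20:
        print(n,"flap",len(P),P.min(0),P.max(0)); vx,vy,y0,z0=cv2.fitLine(P[:,1:].astype(np.float32),cv2.DIST_HUBER,0,.01,.01).ravel(); print("angle",np.degrees(np.arctan2(abs(vz:=vy),-vx*np.sign(vy))),"line pt",y0,z0)
    m=(abs(H-13)<9)&(S>130)&np.all(X>[.4,-.1,.05],-1)&np.all(X<[.65,.1,.13],-1); P=X[m]
    if len(P)>3: print(n,"tab",len(P),P.mean(0),P.min(0),P.max(0)); T=P[P[:,2]>.099]; print("tabtop",len(T),T.mean(0),T.min(0),T.max(0))
    for q in("flap_knob","flap_hinge","bay_floor","filter_mid"):
        for d in manip.spot_point(p,q)[:1]: print(n,q,round(d["confidence"],2),np.round(d["centre"]),w(p,*d["centre"]))
E
python3 k.py
```

```text
scene flap 104 [0.4747 0.0529 0.1116] [0.5945 0.1286 0.2933]
angle 80.05557 line pt 0.058177784 0.22378731
scene tab 55 [ 0.5287 -0.015   0.0911] [ 0.483  -0.02    0.0581] [ 0.5509 -0.0074  0.1072]
tabtop 24 [ 0.5324 -0.0155  0.1035] [ 0.5135 -0.0191  0.0994] [ 0.5489 -0.0113  0.1072]
scene flap_knob 0.47 [265. 172.] [0.5332 0.0794 0.2307]
scene flap_hinge 0.48 [268. 202.] [0.5253 0.0909 0.1086]
scene bay_floor 0.91 [236. 216.] [ 0.5471 -0.0117  0.0851]
scene filter_mid 0.55 [234. 216.] [ 0.5443 -0.0165  0.0841]
top tab 132 [ 0.5259 -0.0139  0.0882] [ 0.4536 -0.0593  0.0588] [ 0.5738 -0.0089  0.1102]
tabtop 38 [ 0.5305 -0.0137  0.1049] [ 0.5134 -0.0167  0.0996] [ 0.5462 -0.0107  0.1102]
top bay_floor 0.57 [278. 184.] [ 0.5213 -0.001   0.078 ]
top filter_mid 0.75 [282. 185.] [ 0.5159 -0.012   0.1006]
```

The flap stands at about 76–80°, so I'll nudge it on from its underside. That means going over it and down on the -y side.

Emit:
move_arm --increments '[{"offset": [-0.005, -0.03, 0], "yaw": 0, "jaw": 255}, {"offset": [-0.005, -0.06, 0], "yaw": 0, "jaw": 255}, {"offset": [-0.003, -0.085, 0], "yaw": 0, "jaw": 255}, {"offset": [0.035, -0.085, 0], "yaw": 0, "jaw": 255}, {"offset": [0.07, -0.085, 0], "yaw": 0, "jaw": 255}, {"offset": [0.1, -0.075, 0], "yaw": 0, "jaw": 255}, {"offset": [0.103, -0.04, 0], "yaw": 0, "jaw": 255}, {"offset": [0.103, -0.01, 0], "yaw": 0, "jaw": 255}, {"offset": [0.103, 0.015, 0], "yaw": 0, "jaw": 255}, {"offset": [0.103, 0.02, 0], "yaw": 0, "jaw": 255}]'

```text
clock: 10.2
position: [0.5295, 0.0084, 0.1959]
ee_rot: [-0.5, 0.503, -0.5, 0.496]
ft_force: [-0.4, -0.1, -0.1]
grip_width: 0.004
```

```bash
python3 d.py .532,.0655,.2
```

```text
pos [0.5295 0.0084 0.1959] heading z -0.38 F [-0.4 -0.1 -0.1] w 0.004 t 10.2 j [-0.67  0.18  0.63  1.81 -0.11  1.2  -0.01]
.532,.0655,.2 -> [-0.0571 -0.0041  0.0021]
```

Emit:
move_arm --increments '[{"offset": [-0.015, -0.004, 0], "yaw": 0, "jaw": 255}, {"offset": [-0.027, -0.004, 0], "yaw": 0, "jaw": 255}, {"offset": [-0.037, -0.004, 0], "yaw": 0, "jaw": 255}, {"offset": [-0.045, -0.004, 0], "yaw": 0, "jaw": 255}, {"offset": [-0.052, -0.004, 0], "yaw": 0, "jaw": 255}, {"offset": [-0.057, -0.004, 0], "yaw": 0, "jaw": 255}, {"offset": [-0.057, -0.004, 0], "yaw": 0, "jaw": 255}, {"offset": [-0.057, -0.004, 0], "yaw": 0, "jaw": 255}, {"offset": [-0.04, -0.004, 0], "yaw": 0, "jaw": 255}, {"offset": [-0.02, -0.004, 0], "yaw": 0, "jaw": 255}]'

```text
clock: 11.03
position: [0.5295, 0.029, 0.1998]
ee_rot: [-0.501, 0.503, -0.499, 0.497]
ft_force: [1.1, -0.9, -0.5]
grip_width: -0.0
```

```bash
python3 k.py; python3 d.py .531,-.0145,.2
```

```text
scene flap 355 [0.4751 0.0112 0.1145] [0.5936 0.1175 0.2971]
angle 92.227585 line pt 0.07886722 0.19457725
scene tab 55 [ 0.5289 -0.0151  0.0912] [ 0.481  -0.02    0.0555] [ 0.5512 -0.0073  0.1066]
tabtop 24 [ 0.5321 -0.0154  0.1032] [ 0.514  -0.0191  0.0992] [ 0.5488 -0.0112  0.1066]
scene flap_knob 0.97 [273. 175.] [0.5364 0.1018 0.2191]
scene flap_hinge 0.59 [266. 201.] [0.5656 0.0765 0.1495]
scene bay_floor 0.77 [235. 216.] [ 0.545  -0.0145  0.084 ]
scene filter_mid 0.64 [236. 216.] [ 0.5466 -0.0123  0.0843]
top flap 151 [0.4705 0.079  0.1461] [0.5855 0.1064 0.245 ]
angle 94.633026 line pt 0.08163872 0.2190863
top flap_knob 0.72 [235. 170.] [0.5243 0.1113 0.2309]
top flap_hinge 0.63 [248. 178.] [0.5134 0.0792 0.1947]
pos [0.5296 0.029  0.1999] heading z -0.33 F [ 0.4 -0.3 -0.3] w 0.004 t 11.5333 j [-0.69  0.17  0.62  1.8  -0.11  1.21 -0.05]
.531,-.0145,.2 -> [ 0.0435 -0.0001  0.0016]
```

The flap now reads about 92° (scene) and 95° (top). The tab top is at (0.531,-0.0145). I'll turn 90° over it and preset the jaws to about 27 mm so that they fit in the well.

Emit:
move_arm --increments '[{"offset": [0.03, -0.01, 0.001], "yaw": 0, "jaw": 174}, {"offset": [0.0435, -0.02, 0.001], "yaw": -7, "jaw": 174}, {"offset": [0.0435, -0.02, 0.001], "yaw": -14, "jaw": 174}, {"offset": [0.0435, -0.02, 0.001], "yaw": -21, "jaw": 174}, {"offset": [0.0435, -0.02, 0.001], "yaw": -28, "jaw": 174}, {"offset": [0.0435, -0.02, 0.001], "yaw": -35, "jaw": 174}, {"offset": [0.0435, -0.02, 0.001], "yaw": -42, "jaw": 174}, {"offset": [0.0435, -0.02, 0.001], "yaw": -49, "jaw": 174}, {"offset": [0.0435, -0.02, 0.001], "yaw": -56, "jaw": 174}, {"offset": [0.0435, -0.02, 0.001], "yaw": -63, "jaw": 174}]'

```text
clock: 12.37
position: [0.5305, -0.0141, 0.2199]
ee_rot: [0.689, -0.167, 0.162, -0.687]
ft_force: [0.1, -0.8, 0.3]
grip_width: 0.316
```

```bash
python3 d.py .531,-.0145,.14
```

```text
pos [ 0.5305 -0.0141  0.2199] heading z 63.05 F [ 0.1 -0.8  0.3] w 0.316 t 12.3667 j [-0.55  0.15  0.55  1.77 -0.08  1.25  1.12]
.531,-.0145,.14 -> [0.0011 0.0799 0.0002]
```

Emit:
move_arm --increments '[{"offset": [0, 0, 0], "yaw": -7, "jaw": 174}, {"offset": [0, 0, 0], "yaw": -14, "jaw": 174}, {"offset": [0, 0.01, 0], "yaw": -21, "jaw": 174}, {"offset": [0, 0.03, 0], "yaw": -27, "jaw": 174}, {"offset": [0, 0.06, 0], "yaw": -27, "jaw": 174}, {"offset": [0, 0.08, 0], "yaw": -27, "jaw": 174}, {"offset": [0, 0.08, 0], "yaw": -27, "jaw": 174}]'

```text
clock: 12.95
position: [0.5275, -0.0139, 0.1361]
ee_rot: [0.708, -0.004, -0.005, -0.706]
ft_force: [-1.2, -0.2, -0.9]
grip_width: 0.32
```

```bash
python3 d.py .531,-.0145,.101
cat > g.py <<'E'
from h import *
p=manip.camera("scene"); save(p,"tab.png",(190,140,300,240),5)
E
python3 g.py
```

```text
pos [ 0.5275 -0.0139  0.1361] heading z 90.09 F [-1.2 -0.2 -0.9] w 0.32 t 12.95 j [-0.5   0.24  0.5   1.87 -0.12  1.08  1.62]
.531,-.0145,.101 -> [ 0.004   0.035  -0.0005]
```

View pics/tab.png

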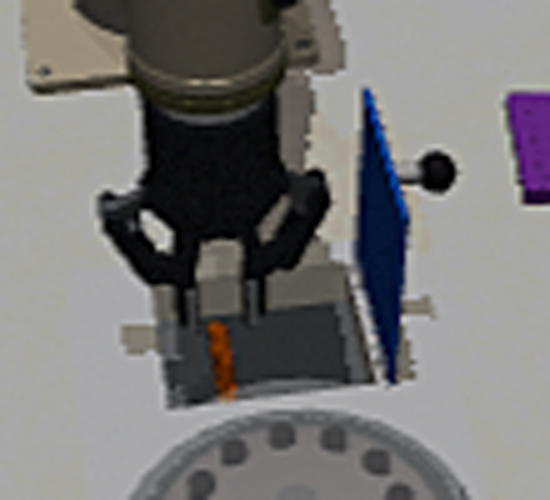

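The fingers (188 and 255) straddle the orange tab (222) and the flap stands upright (380,230). Descend and grip.

Emit:
move_arm --increments '[{"offset": [0.004, 0.01, 0], "yaw": 0, "jaw": 174}, {"offset": [0.004, 0.02, 0], "yaw": 0, "jaw": 174}, {"offset": [0.004, 0.03, 0], "yaw": 0, "jaw": 174}, {"offset": [0.004, 0.035, 0], "yaw": 0, "jaw": 174}, {"offset": [0.004, 0.035, 0], "yaw": 0, "jaw": 174}, {"offset": [0.004, 0.035, 0], "yaw": 0, "jaw": 255}, {"offset": [0.004, 0.035, 0], "yaw": 0, "jaw": 255}, {"offset": [0.004, 0.035, 0], "yaw": 0, "jaw": 255}, {"offset": [0.004, 0.035, 0], "yaw": 0, "jaw": 255}, {"offset": [0.004, 0.035, 0], "yaw": 0, "jaw": 255}]' --squeeze 40

```text
clock: 13.83
position: [0.5326, -0.014, 0.1038]
ee_rot: [0.708, -0.003, -0.004, -0.707]
ft_force: [-0.5, 0.1, 2.1]
grip_width: 0.084
```

```bash
python3 d.py
```

```text
pos [ 0.5326 -0.014   0.1038] heading z 90.07 F [-0.5  0.1  2.1] w 0.084 t 13.8333 j [-0.49  0.29  0.49  1.88 -0.16  1.02  1.64]
```

Gripped, at 7 mm against the 8 mm tab. Lift.

Emit:
move_arm --increments '[{"offset": [0, -0.01, 0], "yaw": 0, "jaw": 255}, {"offset": [0, -0.03, 0], "yaw": 0, "jaw": 255}, {"offset": [0, -0.05, 0], "yaw": 0, "jaw": 255}, {"offset": [0, -0.075, 0], "yaw": 0, "jaw": 255}, {"offset": [0, -0.1, 0], "yaw": 0, "jaw": 255}, {"offset": [0, -0.13, 0], "yaw": 0, "jaw": 255}, {"offset": [0, -0.16, 0], "yaw": 0, "jaw": 255}, {"offset": [0, -0.19, 0], "yaw": 0, "jaw": 255}, {"offset": [0, -0.22, 0], "yaw": 0, "jaw": 255}, {"offset": [0, -0.25, 0], "yaw": 0, "jaw": 255}]'

```text
clock: 14.67
position: [0.5347, -0.014, 0.3562]
ee_rot: [0.707, -0.003, -0.004, -0.707]
ft_force: [0.4, 1.0, -0.5]
grip_width: 0.083
```

```bash
python3 d.py .4415,.306,.37
```

```text
pos [ 0.5347 -0.014   0.3562] heading z 90.05 F [ 0.4  1.  -0.5] w 0.083 t 14.6667 j [-0.53  0.1   0.52  1.54 -0.05  1.53  1.56]
.4415,.306,.37 -> [-0.093  -0.0132  0.32  ]
```

Emit:
move_arm --increments '[{"offset": [-0.01, -0.01, 0.02], "yaw": 0, "jaw": 255}, {"offset": [-0.02, -0.013, 0.05], "yaw": 0, "jaw": 255}, {"offset": [-0.03, -0.013, 0.085], "yaw": 0, "jaw": 255}, {"offset": [-0.04, -0.013, 0.12], "yaw": 0, "jaw": 255}, {"offset": [-0.05, -0.013, 0.155], "yaw": 0, "jaw": 255}, {"offset": [-0.06, -0.013, 0.19], "yaw": 0, "jaw": 255}, {"offset": [-0.07, -0.013, 0.225], "yaw": 0, "jaw": 255}, {"offset": [-0.08, -0.013, 0.26], "yaw": 0, "jaw": 255}, {"offset": [-0.088, -0.013, 0.29], "yaw": 0, "jaw": 255}, {"offset": [-0.093, -0.013, 0.315], "yaw": 0, "jaw": 255}]'

```text
clock: 15.5
position: [0.44, 0.3033, 0.3706]
ee_rot: [0.707, -0.002, -0.004, -0.707]
ft_force: [-0.3, 0.0, -0.8]
grip_width: 0.077
```

```bash
python3 d.py .4415,.306,.172
```

```text
pos [0.44   0.3033 0.3706] heading z 90.16 F [-0.3  0.  -0.8] w 0.077 t 15.5 j [-0.88  0.09  0.22  1.5  -0.03  1.56  0.91]
.4415,.306,.172 -> [0.0035 0.1986 0.0028]
```

Emit:
move_arm --increments '[{"offset": [0.001, 0.02, 0.001], "yaw": 0, "jaw": 255}, {"offset": [0.003, 0.05, 0.002], "yaw": 0, "jaw": 255}, {"offset": [0.003, 0.08, 0.003], "yaw": 0, "jaw": 255}, {"offset": [0.003, 0.11, 0.003], "yaw": 0, "jaw": 255}, {"offset": [0.003, 0.14, 0.003], "yaw": 0, "jaw": 255}, {"offset": [0.003, 0.165, 0.003], "yaw": 0, "jaw": 255}, {"offset": [0.003, 0.185, 0.003], "yaw": 0, "jaw": 255}, {"offset": [0.003, 0.195, 0.003], "yaw": 0, "jaw": 255}, {"offset": [0.003, 0.198, 0.003], "yaw": 0, "jaw": 255}, {"offset": [0.003, 0.198, 0.003], "yaw": 0, "jaw": 255}]'

```text
clock: 16.33
position: [0.4411, 0.3062, 0.173]
ee_rot: [0.707, -0.003, -0.004, -0.707]
ft_force: [0.4, 0.5, -0.2]
grip_width: 0.08
```

```bash
python3 d.py
cat > g.py <<'E'
from h import *
np.set_printoptions(precision=4,suppress=True)
p=manip.camera("scene"); save(p,"end.png",(100,100,430,330),2.3)
hsv=cv2.cvtColor(p["pixels"],cv2.COLOR_RGB2HSV); H,S,V=[hsv[:,:,i].astype(int) for i in range(3)]
v,u=np.mgrid[:384,:512]; K=np.array(p["intrinsics"]); D=p["depth"]
c=np.stack([(u-K[0,2])/K[0,0]*D,(v-K[1,2])/K[1,1]*D,D],-1); X=(c-p["t"])@np.array(p["R"])
m=(abs(H-13)<9)&(S>130)&(D>0)&np.all(X>[.35,.2,.03],-1)&np.all(X<[.55,.4,.25],-1); P=X[m]
print("cassette",len(P),np.percentile(P,[2,50,98],axis=0))
for q in("filter_mid","isolator_tip","flap_knob","pad_top","reagent_bottle","tube_rack"):
    for d in manip.spot_point(p,q)[:1]: print(q,round(d["confidence"],2),w(p,*d["centre"]))
E
python3 g.py
```

```text
pos [0.4411 0.3062 0.173 ] heading z 90.15 F [ 0.4  0.5 -0.2] w 0.08 t 16.3333 j [-0.87  0.2   0.21  1.8  -0.05  1.16  0.92]
cassette 124 [[0.4094 0.289  0.1057]
 [0.4599 0.302  0.1417]
 [0.4858 0.3103 0.1748]]
filter_mid 0.63 [0.4484 0.2956 0.1605]
isolator_tip 0.73 [ 0.238   0.1683 -0.0036]
flap_knob 0.75 [ 0.2487  0.1668 -0.0003]
pad_top 0.97 [0.4375 0.3043 0.0128]
reagent_bottle 0.89 [ 0.7434 -0.2876  0.0345]
tube_rack 0.59 [0.7524 0.2997 0.0362]
```

View pics/end.png

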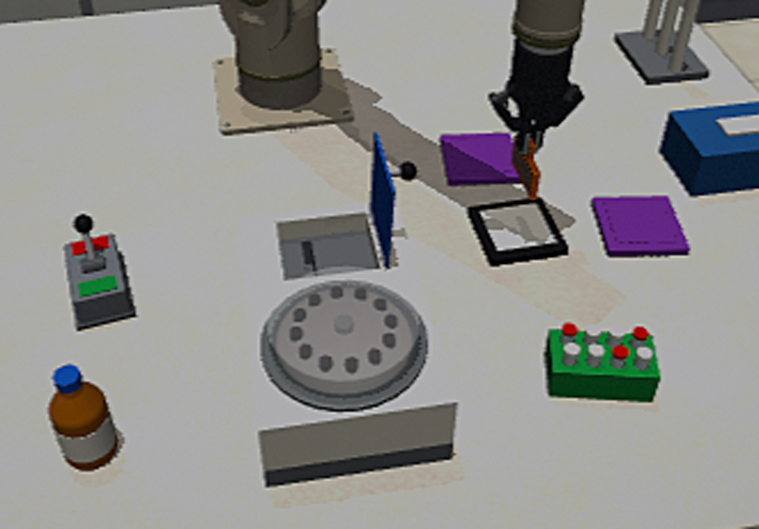

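The picture shows the cassette (530,165) held upright over the black pad (518,230), with its bottom about 88 mm above the pad. The flap is upright (383,200), the toggle ball is on the red side (83,223), and the bottle and rack are in place.

```bash
python3 -c "
from workcell import manip; print(manip.hand_in())"
```

```text
the job is handed in; nothing more can be done
None
```

I handed the job in at about 16.5 s, with the arm holding the cassette upright over the middle of the black-framed light pad. I first pushed the isolator toggle over to red, then opened the flap, then drew the cassette out.

**Last checks:**
- **Cassette:** The TCP is at (0.441, 0.306) and the pad centre measured (0.441, 0.306). The cassette's bottom edge is about 88 mm above the pad, and the jaws are steady at about 7 mm on the 8 mm tab.
- **Isolator:** The ball is on the red side in the final picture.
- **Flap:** It measured 92° in the scene camera and 95° in the top camera just after I set it. It still stands upright in the final picture.
- **Bottle and rack:** Their detected positions in the scene camera match the start to within about 7 mm, and neither was touched.
- **Contact forces:** The largest force in any reading was about 7 N, as the jaws closed on the knob.

**What did not go cleanly:**
- **Knob grip:** The jaws slipped off the knob near the end of the swing and left the flap at about 76–80°. I nudged it upright from its underside.
- **Final detection:** In the last scene picture the network put the isolator ball and the flap knob at impossible positions on the bench. I went by the picture and the earlier measurements for those two.

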